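# Hold the sprung lid of a drying chamber at its set vent angle

## Task

Vent the small white drying chamber. First take the bottle off its sprung lid and stand it upright on the square drip tray beside the chamber, while the lid stays shut; then lift the lid, which has a knob at its front, until the lid lies at the same angle as the pointer arm set on the chamber's left side, and finish while still holding it there, because the spring shuts it when let go. Do not topple the bottle, do not shift the pointer, and leave the beaker, the timer and the tube rack where they are.

Things in the scene. Friction and masses are not known exactly. Their poses are not given: they have to be found in the camera images.
- chamber: Fixed white open box with a grey lid, 180 (x) x 200 (y) x 60 mm high. Origin: centre of its underside; z up, -x is its front (knob side, towards the robot), +y its left, where the scale strap and pointer are.
- lid (a joint): Angle of the lid in rad: 0 shut (level), grows as its front edge rises, stop at 1.2. Spring hinge: about 0.7 N m in all (spring and weight) shut to 1.0 N m at 0.6 rad pull it shut, i.e. 4 to 6.5 N at the knob. The lid is a 186 x 200 x 10 mm grey painted slab, its flat top 71 mm above the worktop when shut.
- lid_hinge (a point): Point on the lid's hinge axis, mid-width. The axis runs along the chamber's y, at chamber x = +90 mm, z = 65 mm.
- lid_knob (a point): Centre of the lid's knob, an upright black disc 30 mm in diameter and 14 mm thick (its flat faces look to the chamber's +y and -y) on a 12 mm stem, fixed to the lid 165 mm in front of the hinge axis and 40 mm above it when shut, 34 mm above the lid's top. Pinch it across the flat faces; it moves on the arc of the lid and its own axes turn with the lid.
- pointer (a joint): Angle of the pointer arm in rad, same zero and direction as the lid: the lid angle to hold, somewhere from 0.3 to 0.6. Held by friction; not to be moved.
- pointer_tip (a point): Tip of the pointer arm, a flat steel bar 6 mm thick and 12 mm tall that turns about the lid's hinge axis in the plane 118 mm to the chamber's left of its middle (15 mm clear of the lid); the tip is 186 mm from the axis. Its axes turn with it: parallel to the lid's when the lid is at the marked angle.
- bottle: Loose white round plastic bottle with a blue screw cap, body 52 mm in diameter, 126 mm tall, about 0.15 kg (varies), standing upright on the lid. Origin: centre of its underside, z up. The body is straight from about 5 to 84 mm above its underside, the cap is 31 mm in diameter from 110 to 126 mm. It may lean by 2 degrees where it stands.
- tray: Fixed square steel drip tray, 130 x 130 mm, rim 12 mm high, wall and floor 4 mm thick. Origin: centre of its underside.
- beaker: Loose clear glass beaker, 54 mm in diameter, 70 mm tall, a bystander. Origin: centre of its underside.
- timer: Loose white bench timer, 58 x 66 x 17 mm, a bystander. Origin: centre of its underside.
- rack: Loose orange tube rack with small tubes, 68 x 170 x 45 mm, a bystander. Origin: centre of its underside.
There are look-alikes about, which are no part of the job. What is shaped like the bottle but black, green or pink is not meant.

How it is judged:
On the way:
1. the bottle stands upright on the drip tray, let go, with the lid still shut (x of bottle in the frame of tray between -0.045 and 0.045 m and y of bottle in the frame of tray between -0.045 and 0.045 m and z of bottle in the frame of tray below 0.012 m and angle between bottle's own z axis and vertical below 0.15 rad and linear speed of bottle below 0.03 m/s and contact force between bottle and tray above 0.3 N and contact force between bottle and the arm below 0.05 N and contact force between bottle and the fingers below 0.05 N and value of joint lid below 0.05 rad), for 0.2 s.
At the end, for the whole second after the job is handed in: The fingers hold the lid (over 2 N), still, within 0.07 rad of the pointer's angle; pointer tip within 8 mm of its start; the bottle stands upright (0.15 rad), untouched and at rest on the tray's floor, at most 45 mm from its middle along either side (angle between the x axis of lid_knob and the x axis of pointer_tip, either way round below 0.07 rad and value of joint lid above 0.2 rad and velocity of joint lid between -0.05 and 0.05 rad/s and contact force between the fingers and chamber above 2 N and distance of pointer_tip from where it was at the start of the episode below 0.008 m and x of bottle in the frame of tray between -0.045 and 0.045 m and y of bottle in the frame of tray between -0.045 and 0.045 m and z of bottle in the frame of tray below 0.012 m and angle between bottle's own z axis and vertical below 0.15 rad and linear speed of bottle below 0.03 m/s and contact force between bottle and tray above 0.3 N and contact force between bottle and the arm below 0.05 N and contact force between bottle and the fingers below 0.05 N); the arm keeps its last pose, push and grip.
It fails at once if the bottle topples (angle between bottle's own z axis and vertical above 0.6 rad).
It fails at once if the pointer is shifted (distance of pointer_tip from where it was at the start of the episode above 0.012 m).
It fails at once if the beaker is displaced by more than 25 mm or tipped (distance of beaker from where it was at the start of the episode above 0.025 m or angle between beaker's own z axis and vertical above 0.35 rad).
It fails at once if the timer is displaced by more than 25 mm or tipped (distance of timer from where it was at the start of the episode above 0.025 m or angle between timer's own z axis and vertical above 0.35 rad).
It fails at once if the tube rack is displaced by more than 25 mm or tipped (distance of rack from where it was at the start of the episode above 0.025 m or angle between rack's own z axis and vertical above 0.35 rad).
It also fails if it takes over 54 s, if anything falls off the work surface, if the arm or the gripper's body presses on something with over 40 N, if the wrist force passes 120 N, or if a joint passes its speed limit or range.

## Robot

A 6-joint arm with a two-finger parallel gripper is mounted at the origin on a cart in front of the work surface, level with it; the furniture and walls round the work are solid. World frame = base frame: x ahead of the robot, y to its left, z up, the work surface at z = 0. Lengths are in m, angles in rad, forces in N, time in s.
With the tool pointing down it reaches from about 0.35 to 0.975 m from the base axis. Payload 4.9 kg.
Tool frame: the origin (TCP) lies on the centre line of the jaws, within the pads' length; the fingertips stand ahead of it and the grasp point (between the pads) lies 11 mm behind it (env.tcp_to_tips is the z of the fingertips in the tool frame, in m); z points along the fingers, y is the direction in which the jaws open and shut (so a half turn about z gives the same grasp; the last joint's range is limited). The gripper opens to 85 mm and grips with 20 to 120 N. Pads are 22 mm wide; open, the fingers measure 114 mm over their backs; the gripper's body (76 mm by 85 mm) begins 54 mm behind the grasp point. The pads swing forward as they close: fully open they stand 13 mm farther back than shut.
Start: joints at [-1.378, 0.053, 1.613, -0, 1.476, -0.119], TCP at [0.192, -0.595, 0.239] pointing down, gripper open.
Joint ranges: [-3.01, 3.01], [-1.01, 2.22], [0.06, 2.58], [-1.02, 4.17], [0.09, 2.62], [-3.14, 3.14]. Speed limits (rad/s): [2.57, 2.57, 3.14, 3.14, 3.14, 3.14].

## Interface

Orientations are given as a unit quaternion [x, y, z, w].
In Python, from cell import env, optics, find_in, trace, mark_of gives the robot as it stands.
- The arm moves only by the shell command python3 -m inch 'ROWS' [FORCE]. ROWS is JSON, a list of rows, each an object with "offset": the shift along the tool's x, y, z in mm, a list of three; "twist": the turn, a rotation vector about the tool's x, y, z in degrees, a list of three; "jaw": the opening, from 0 (shut) to 1 (fully open). A call has 1 to 5 rows; each row is the pose to reach, as a shift and turn from the pose commanded when the call began, along the tool's axes at that moment; what a row does not reach only later rows make up. A row lasts 1/10 s, in which the tool goes at most 50 mm and 8.59 degrees, less where a joint would pass 70% of its speed; a pose out of reach is approached as far as the arm can. A call with a gripper value outside its range is refused whole. The fingers move at their own pace and stop on an object; FORCE is the grip in N (left out, the last holds). Time passes only in rows, so rows that repeat a pose let the fingers close. It gives the time, the measured TCP pose, the force and the opening at its end, in the units of the state.
- env.sense(): the state, without advancing time (a new reading comes with each control period).
- optics.camera(name): name is "side" or "top" or "wrist"; returns a dict with "img" (400x640x3 uint8, blue, green, red), "fx", "fy", "cx", "cy" (pixels), "D" ([k1, k2, p1, p2, k3] as OpenCV has them; the pictures are not rectified), "rvec" (rotation vector, rad) and "tvec" (3), from world to camera coordinates, as OpenCV has them; the wrist camera has in their place "T_tool_cam" (4x4, takes a point from camera to tool coordinates, whose origin is the TCP and whose axes are the flange's). Camera axes: x right, y down, z forward; pixel columns grow to the right and rows downward; lengths in m; the calibration is good to about 2 mm. A picture is of the moment at which its call begins: read the wrist's pose just before it. There is no depth.
- env.sign_off(): hands the job in, once; it reports no verdict.
Trained networks look in a picture, given as the dict that the camera call returned (one of the last four; its "shot" number tells which), for a name from the list of things; names that differ only in an ending like _2 or _b are one class to them, and where a whole thing is asked for, a point or a joint stands for the part that bears it (a point fixed in the world has none). Each returns a list of dicts, best first, with "conf" (0 to 1); they miss things now and then, are a little off and sometimes report something else, mostly with a low value. They report only what shows in the picture. A call takes as long as a camera call. They do not tell look-alikes from the thing itself.
- find_in(picture, query): "uv" ([column, row] in pixels, amid what is visible of it).
- trace(picture, query): "region" (400x640 bool, what is visible of it) and "uv" ([column, row] in pixels, amid what is visible of it).
- mark_of(picture, query): "uv" ([column, row] in pixels: a listed point, or the origin of a listed thing).
The state is a dict: "clock": time; "qpos": joint angles; "joint_vel": joint speeds; "effort": joint torques, N m; "position": TCP position; "tcp_rot": TCP orientation; "ft_force": force on the tool from outside, world axes, zero at the start; "ft_torque": the same for the moment, N m; "width": finger opening in m.
Only numpy, scipy, OpenCV 4.12 (cv2) and the standard library are available. Lean on these libraries where they do the work, as an engineer would, in place of code of your own. Each camera call takes 0.05 s, during which the arm holds its last target. There are 200 camera calls.

## Working session

There is one attempt and no reset: what is moved stays moved. The work goes in short steps, Python scripts to look and compute and a shell command to move; the robot and the scene stay as the last step left them, time stands still between calls to the robot, and variables do not carry over. Pictures are saved under pics/ and viewed, about 8 in all and at most 12, crops included, and the job is handed in when it is done.

```bash
ls; mkdir -p pics; cat > h.py <<'E'
import numpy as np, cv2
from cell import env, optics, find_in, trace, mark_of
from scipy.spatial.transform import Rotation as R
def K(p): return np.array([[p["fx"],0,p["cx"]],[0,p["fy"],p["cy"]],[0,0,1.]])
def ext(p,s=None):
    if "rvec" in p: return R.from_rotvec(np.ravel(p["rvec"])).as_matrix(), np.ravel(p["tvec"])
    T=np.eye(4); T[:3,:3]=R.from_quat(s["tcp_rot"]).as_matrix(); T[:3,3]=s["position"]
    M=np.linalg.inv(T@np.array(p["T_tool_cam"])); return M[:3,:3],M[:3,3]
def ray(p,uv,s=None):
    Rm,t=ext(p,s); u=cv2.undistortPoints(np.array([[uv]],float),K(p),np.array(p["D"],float))[0,0]
    d=Rm.T@np.array([u[0],u[1],1]); return -Rm.T@t, d/np.linalg.norm(d)
def onz(p,uv,z,s=None):
    o,d=ray(p,uv,s); return o+d*(z-o[2])/d[2]
def tri(rs):
    A=sum(np.eye(3)-np.outer(d,d) for o,d in rs); b=sum((np.eye(3)-np.outer(d,d))@o for o,d in rs); return np.linalg.solve(A,b)
def proj(p,X,s=None):
    Rm,t=ext(p,s); return cv2.projectPoints(np.array(X,float).reshape(-1,1,3),cv2.Rodrigues(Rm)[0],t,K(p),np.array(p["D"],float))[0][:,0]
E
cat > a.py <<'E'
from h import *
P={n:optics.camera(n) for n in("side","top")}
cv2.imwrite("pics/both.png",cv2.resize(np.vstack([P["side"]["img"],P["top"]["img"]]),None,fx=.75,fy=.75)) 
for q in["chamber","lid_hinge","lid_knob","pointer_tip","bottle","tray","beaker","timer","rack"]:
    r=[]
    for n in P:
        m=mark_of(P[n],q); print(q,n,[(np.round(x["uv"]).tolist(),round(x["conf"],2)) for x in m[:4]])
        if m: r.append(ray(P[n],m[0]["uv"]))
    if len(r)==2: print("  ",tri(r).round(3), "top z0",onz(P["top"],mark_of(P["top"],q)[0]["uv"],0).round(3))
print(env.tcp_to_tips,env.sense())
E
python3 a.py
```

```text
pics
chamber side [([334.0, 284.0], 0.83)]
chamber top [([392.0, 198.0], 0.62), ([393.0, 162.0], 0.59)]
   [ 0.597 -0.159 -0.012] top z0 [ 0.598 -0.157  0.   ]
lid_hinge side [([374.0, 249.0], 0.73)]
lid_hinge top [([395.0, 163.0], 0.82)]
   [ 0.679 -0.154  0.076] top z0 [ 0.693 -0.165  0.   ]
lid_knob side [([299.0, 245.0], 0.92), ([334.0, 282.0], 0.46)]
lid_knob top [([407.0, 222.0], 0.56), ([342.0, 261.0], 0.44)]
   [ 0.521 -0.177  0.11 ] top z0 [ 0.535 -0.196  0.   ]
pointer_tip side [([286.0, 212.0], 0.74)]
pointer_tip top [([356.0, 234.0], 0.72)]
   [ 0.489 -0.055  0.121] top z0 [ 0.502 -0.062  0.   ]
bottle side [([341.0, 249.0], 0.82), ([325.0, 232.0], 0.82), ([358.0, 234.0], 0.67), ([403.0, 251.0], 0.6)]
bottle top [([316.0, 204.0], 0.88), ([322.0, 171.0], 0.81), ([357.0, 134.0], 0.7), ([388.0, 187.0], 0.65)]
   [ 0.605  0.045 -0.06 ] top z0 [0.58  0.043 0.   ]
tray side [([323.0, 204.0], 0.95)]
tray top [([255.0, 200.0], 0.98), ([337.0, 262.0], 0.45)]
   [ 0.58   0.205 -0.003] top z0 [0.585 0.205 0.   ]
beaker side [([272.0, 247.0], 0.67)]
beaker top [([340.0, 263.0], 0.75)
[... 356 characters left out ...]
 {'clock': 1.45, 'qpos': array([-1.37800473e+00,  5.27198210e-02,  1.61291320e+00,  7.27092672e-06,
        1.47601318e+00, -1.19021183e-01]), 'joint_vel': array([ 2.08790447e-04,  2.81864421e-05, -7.57211006e-04, -1.59105237e-04,
        1.21538276e-03,  2.79291658e-04]), 'effort': array([ 3.21932134e-05, -3.93671322e+01, -3.70451152e+01, -1.11962083e-04,
        5.93974783e-04, -2.50418736e-05]), 'position': array([ 0.19172467, -0.59483794,  0.23928338]), 'tcp_rot': array([ 9.87871249e-01,  1.55275221e-01,  2.62930865e-06, -2.68899335e-05]), 'ft_force': array([-0.34672877, -0.16595772,  0.69888401]), 'ft_torque': array([-0.06055156,  0.01962211, -0.04287592]), 'width': 0.08540034420347868}
```

View pics/both.png

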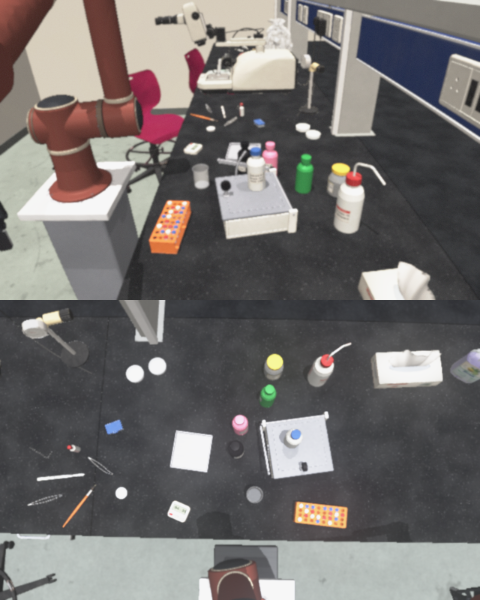

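```bash
cat > b.py <<'E'
from h import *
P={n:optics.camera(n) for n in("side","top")}
a=cv2.resize(P["side"]["img"][170:330,240:400],(560,560),interpolation=cv2.INTER_CUBIC)[:, :400]
a=cv2.resize(P["side"]["img"][180:320,270:410],(400,400),interpolation=cv2.INTER_CUBIC)
b=cv2.resize(P["top"]["img"][120:280,300:460],(400,400),interpolation=cv2.INTER_CUBIC)
cv2.imwrite("pics/crop.png",np.hstack([a,b]))
b=[(P["side"],mark_of(P["side"],"bottle")),(P["top"],mark_of(P["top"],"bottle"))]
for p,m in b: print([(np.round(x["uv"]).tolist(),onz(p,x["uv"],.071).round(3).tolist()) for x in m])
for x in find_in(P["top"],"bottle"): print(x["uv"],x["conf"])
E
python3 b.py
```

```text
[([405.0, 253.0], [0.749, -0.162, 0.071]), ([358.0, 232.0], [0.655, -0.073, 0.071]), ([324.0, 229.0], [0.575, -0.054, 0.071]), ([340.0, 252.0], [0.607, -0.151, 0.071])]
[([321.0, 170.0], [0.653, 0.032, 0.071]), ([389.0, 188.0], [0.611, -0.14, 0.071]), ([358.0, 133.0], [0.753, -0.062, 0.071]), ([315.0, 204.0], [0.568, 0.046, 0.071])]
[319.9, 165.5] 0.97
[357.8, 127.6] 0.93
[316.6, 200.5] 0.7
[390.7, 185.2] 0.66
```

View pics/crop.png

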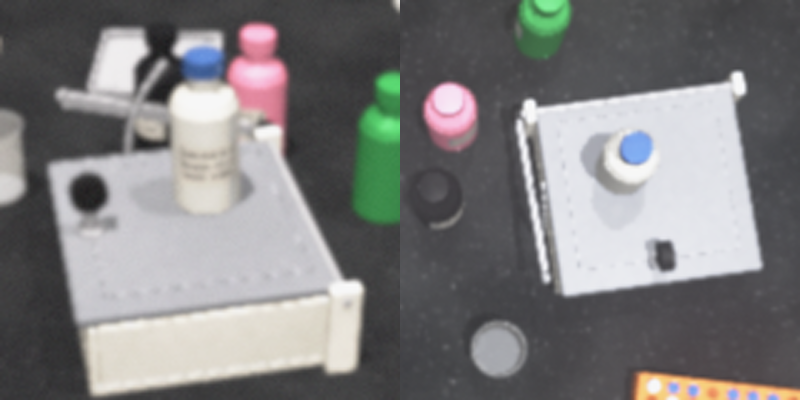

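```bash
cat >> h.py <<'E'
def rel(target,yaw,tilt=0):
    "offset mm / twist deg (tool frame) to TCP target with tool x at world yaw deg, then tilt deg about world chamber-y"
    s=env.sense(); R0=R.from_quat(s["tcp_rot"])
    Rt=R.from_euler("z",yaw,degrees=True)*R.from_euler("y",tilt,degrees=True)*R.from_euler("x",180,degrees=True)
    print("offset",(R0.inv().apply(np.array(target)-s["position"])*1e3).round(1),"twist",np.degrees((R0.inv()*Rt).as_rotvec()).round(2))
E
python3 - <<'E'
from h import *
p=optics.camera("wrist"); print(np.round(p["T_tool_cam"],3),p["fx"])
t=optics.camera("top")
c=[onz(t,uv,.071) for uv in [(365.2,237.6),(444,227.2),(431.2,152.8),(354.8,163.2)]]
print(np.round(c,3)); d=c[0]-c[1]; print(np.degrees(np.arctan2(-d[0],d[1]))); d=c[3]-c[2]; print(np.degrees(np.arctan2(-d[0],d[1])))
rel([.609,-.146,.30],8)
E
```

```text
[[-0.    -0.945 -0.328  0.085]
 [ 1.    -0.001  0.001 -0.   ]
 [-0.001 -0.328  0.945 -0.135]
 [ 0.     0.     0.     1.   ]] 278.52666658194323
[[ 0.487 -0.081  0.071]
 [ 0.516 -0.275  0.071]
 [ 0.704 -0.246  0.071]
 [ 0.674 -0.053  0.071]]
8.604656925869492
9.117429927835566
offset [ 534.8 -299.2  -60.7] twist [-0.   -0.    9.87]
```

```bash
R='"twist":[0,0,0],"jaw":1}'
python3 -m inch '[{"offset":[44,-24,-10],"twist":[0,0,0],"jaw":1},{"offset":[88,-48,-20],"twist":[0,0,0],"jaw":1},{"offset":[132,-72,-30],"twist":[0,0,0],"jaw":1},{"offset":[176,-96,-40],"twist":[0,0,0],"jaw":1},{"offset":[220,-120,-50],"twist":[0,0,0],"jaw":1}]' 20
python3 -m inch '[{"offset":[43,-25,-2],"twist":[0,0,0],"jaw":1},{"offset":[86,-50,-4],"twist":[0,0,0],"jaw":1},{"offset":[129,-75,-6],"twist":[0,0,0],"jaw":1},{"offset":[172,-100,-8],"twist":[0,0,0],"jaw":1},{"offset":[215,-120,-10],"twist":[0,0,4],"jaw":1}]'
python3 -m inch '[{"offset":[40,-24,0],"twist":[0,0,3],"jaw":1},{"offset":[80,-45,0],"twist":[0,0,6],"jaw":1},{"offset":[100,-50,0],"twist":[0,0,6],"jaw":1},{"offset":[100,-50,0],"twist":[0,0,6],"jaw":1}]'
cat > c.py <<'E'
from h import *
import sys
s=env.sense(); w=optics.camera("wrist"); t=optics.camera("top"); cv2.imwrite("pics/"+sys.argv[1],w["img"])
print(s["clock"],s["position"].round(4),s["ft_force"].round(1))
for q,z in [("bottle",.071),("lid_knob",.105),("lid_hinge",.065),("pointer_tip",.125),("beaker",0),("tray",0)]:
    m=mark_of(w,q); print(q,[(np.round(x["uv"]).tolist(),round(x["conf"],2),onz(w,x["uv"],z,s).round(4).tolist()) for x in m[:3]])
rel([.609,-.146,.146],8.6)
E
python3 c.py w1.png
```

```text
clock: 2.3
position: [0.3616, -0.4155, 0.2888]
tcp_rot: [0.988, 0.155, 0.0, 0.0]
ft_force: [1.7, -0.5, 0.4]
width: 0.0857
clock: 2.8
position: [0.5295, -0.2349, 0.2987]
tcp_rot: [0.993, 0.12, 0.0, 0.0]
ft_force: [0.1, -0.8, -0.1]
width: 0.0851
clock: 3.2
position: [0.615, -0.1624, 0.2977]
tcp_rot: [0.998, 0.07, -0.0, -0.0]
ft_force: [-0.5, 0.1, 0.4]
width: 0.0853
3.2 [ 0.615  -0.1624  0.2977] [-0.5  0.1  0.4]
bottle [([190.0, 157.0], 0.89, [0.6037, 0.0099, 0.071]), ([257.0, 35.0], 0.84, [0.7604, -0.0682, 0.071]), ([302.0, 167.0], 0.82, [0.6108, -0.1395, 0.071])]
lid_knob [([319.0, 243.0], 0.88, [0.5196, -0.1753, 0.105])]
lid_hinge [([318.0, 110.0], 0.65, [0.6857, -0.1509, 0.065])]
pointer_tip [([228.0, 257.0], 0.67, [0.4945, -0.0622, 0.125]), ([85.0, 256.0], 0.27, [0.4659, 0.1295, 0.125])]
beaker [([223.0, 244.0], 0.63, [0.4355, -0.0158, 0.0])]
tray [([92.0, 147.0], 0.95, [0.5809, 0.2009, 0.0]), ([323.0, 242.0], 0.25, [0.4655, -0.1904, 0.0])]
offset [ -1.3 -19.6 152.5] twist [ 0.01 -0.01 -0.82]
```

View pics/w1.png

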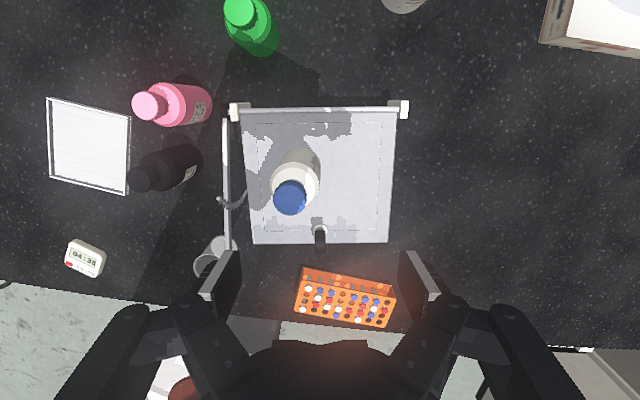

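```bash
python3 - <<'E'
from h import *
s=env.sense(); w=optics.camera("wrist"); h=cv2.cvtColor(w["img"],cv2.COLOR_BGR2HSV)
m=cv2.inRange(h,(100,120,60),(130,255,255)); m[:, :260]=0;m[:,330:]=0;m[230:]=0
M=cv2.moments(m,True); uv=(M["m10"]/M["m00"],M["m01"]/M["m00"]); print(uv,M["m00"],onz(w,uv,.071+.120,s))
t=optics.camera("top"); h=cv2.cvtColor(t["img"],cv2.COLOR_BGR2HSV); m=cv2.inRange(h,(100,120,60),(130,255,255)); m2=0*m; m2[150:230,370:420]=m[150:230,370:420]
M=cv2.moments(m2,True); 
if M["m00"]: uv=(M["m10"]/M["m00"],M["m01"]/M["m00"]); print(uv,M["m00"],onz(t,uv,.071+.120))
rel([.611,-.139,.146],8.6)
E
```

```text
(285.3865030674847, 197.31288343558282) 326.0 [ 0.60738644 -0.1343084   0.191     ]
offset [  1.4 -26.  152.4] twist [ 0.01 -0.01 -0.79]
```

```bash

python3 -m inch '[{"offset":[-1,-26,20],"twist":[0,0,-0.8],"jaw":1},{"offset":[-1,-27,60],"twist":[0,0,-0.8],"jaw":1},{"offset":[-1,-27,100],"twist":[0,0,-0.8],"jaw":1},{"offset":[-1,-27,130],"twist":[0,0,-0.8],"jaw":1},{"offset":[-1,-27,150],"twist":[0,0,-0.8],"jaw":1}]' 30
python3 -m inch '[{"offset":[0,0,1],"twist":[0,0,0],"jaw":1},{"offset":[0,0,1],"twist":[0,0,0],"jaw":1}]'
python3 c.py w2.png
```

```text
clock: 4.2
position: [0.6072, -0.1374, 0.145]
tcp_rot: [0.997, 0.075, -0.002, -0.001]
ft_force: [0.5, -0.1, -0.1]
width: 0.0856
clock: 4.4
position: [0.6088, -0.138, 0.1474]
tcp_rot: [0.997, 0.075, -0.0, -0.0]
ft_force: [0.4, 0.2, 0.4]
width: 0.0853
4.4 [ 0.6088 -0.138   0.1474] [0.4 0.2 0.4]
bottle [([320.0, 207.0], 0.79, [0.6104, -0.1377, 0.071]), ([156.0, 103.0], 0.65, [0.6728, -0.0063, 0.071]), ([147.0, 185.0], 0.64, [0.6078, 0.0026, 0.071])]
lid_knob [([346.0, 327.0], 0.82, [0.5222, -0.1732, 0.105])]
lid_hinge [([352.0, 116.0], 0.82, [0.6842, -0.1517, 0.065])]
pointer_tip [([14.0, 162.0], 0.58, [0.6315, 0.0557, 0.125])]
beaker [([348.0, 329.0], 0.38, [0.4191, -0.2047, 0.0])]
tray [([11.0, 164.0], 0.55, [0.5806, 0.2031, 0.0])]
offset [-1.4  7.9  2.2] twist [ 0.04 -0.07  0.07]
```

View pics/w2.png

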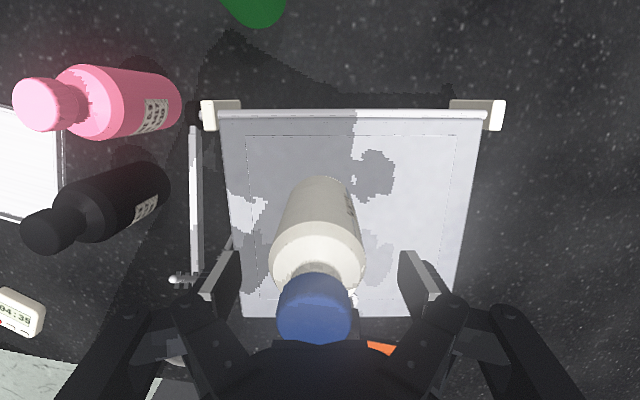

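The white, blue-capped bottle (320,300) sits centred between the pads; the pointer is left of the lid at (195,200). Closing.

```bash

python3 -m inch '[{"offset":[0,0,0],"twist":[0,0,0],"jaw":0.4},{"offset":[0,0,0],"twist":[0,0,0],"jaw":0.4},{"offset":[0,0,0],"twist":[0,0,0],"jaw":0.4},{"offset":[0,0,0],"twist":[0,0,0],"jaw":0.4},{"offset":[0,0,0],"twist":[0,0,0],"jaw":0.4}]' 30
python3 -m inch '[{"offset":[0,0,0],"twist":[0,0,0],"jaw":0.4},{"offset":[0,0,-10],"twist":[0,0,0],"jaw":0.4},{"offset":[0,0,-25],"twist":[0,0,0],"jaw":0.4},{"offset":[0,0,-45],"twist":[0,0,0],"jaw":0.4},{"offset":[0,0,-70],"twist":[0,0,0],"jaw":0.4}]'
```

```text
clock: 5.3
position: [0.609, -0.1378, 0.1475]
tcp_rot: [0.997, 0.076, 0.0, 0.0]
ft_force: [0.6, -1.1, 0.4]
width: 0.0505
clock: 5.8
position: [0.6081, -0.1376, 0.2176]
tcp_rot: [0.997, 0.076, -0.001, -0.0]
ft_force: [-0.1, -0.1, -2.0]
width: 0.0503
```

```bash

python3 -m inch '[{"offset":[0,0,-20],"twist":[0,0,0],"jaw":0.4},{"offset":[2,-25,-35],"twist":[0,0,0],"jaw":0.4},{"offset":[5,-65,-35],"twist":[0,0,0],"jaw":0.4},{"offset":[8,-105,-35],"twist":[0,0,0],"jaw":0.4},{"offset":[11,-145,-35],"twist":[0,0,0],"jaw":0.4}]'
python3 -m inch '[{"offset":[3,-40,0],"twist":[0,0,0],"jaw":0.4},{"offset":[6,-80,0],"twist":[0,0,0],"jaw":0.4},{"offset":[9,-120,0],"twist":[0,0,0],"jaw":0.4},{"offset":[12,-160,0],"twist":[0,0,0],"jaw":0.4},{"offset":[14,-185,0],"twist":[0,0,0],"jaw":0.4}]'
python3 -m inch '[{"offset":[1,-11,0],"twist":[0,0,0],"jaw":0.4},{"offset":[1,-11,0],"twist":[0,0,0],"jaw":0.4},{"offset":[1,-11,0],"twist":[0,0,0],"jaw":0.4}]'
python3 c.py w3.png; python3 -c "
from h import *
rel([.582,.203,.081],8.6)"
```

```text
clock: 6.3
position: [0.5976, 0.0084, 0.2536]
tcp_rot: [0.997, 0.075, 0.001, 0.0]
ft_force: [0.7, 0.3, -2.1]
width: 0.0505
clock: 6.8
position: [0.5832, 0.1948, 0.2533]
tcp_rot: [0.997, 0.077, 0.0, -0.0]
ft_force: [0.7, -0.9, -1.2]
width: 0.0503
clock: 7.1
position: [0.5833, 0.2023, 0.2525]
tcp_rot: [0.997, 0.075, 0.0, 0.0]
ft_force: [-0.1, 0.7, -1.3]
width: 0.0502
7.1 [0.5833 0.2023 0.2525] [-0.1  0.7 -1.3]
bottle [([540.0, 54.0], 0.91, [0.7513, -0.011, 0.071]), ([448.0, 120.0], 0.85, [0.668, 0.0702, 0.071]), ([425.0, 181.0], 0.71, [0.5951, 0.0764, 0.071])]
lid_knob [([606.0, 274.0], 0.72, [0.52, -0.1786, 0.105])]
lid_hinge [([617.0, 135.0], 0.63, [0.6877, -0.1491, 0.065])]
pointer_tip [([524.0, 288.0], 0.56, [0.4989, -0.0539, 0.125]), ([319.0, 164.0], 0.52, [0.6087, 0.2064, 0.125])]
beaker [([439.0, 271.0], 0.94, [0.4331, -0.0205, 0.0]), ([321.0, 160.0], 0.55, [0.5864, 0.2005, 0.0])]
tray [([317.0, 162.0], 0.69, [0.5828, 0.2051, 0.0])]
offset [-26.8 348.6 106.2] twist [0.   0.   0.02]
offset [ -1.2  -0.5 171.2] twist [0.   0.   0.02]
```

View pics/w3.png

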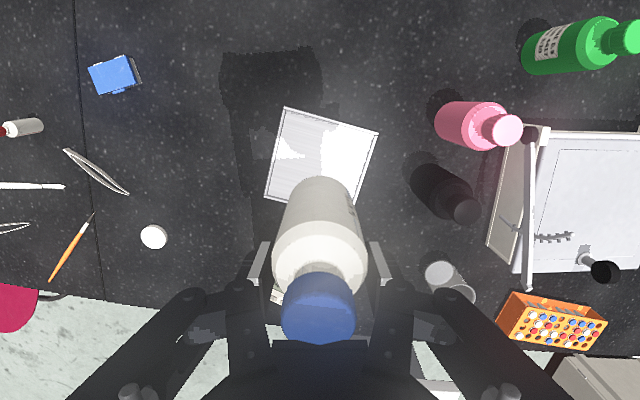

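The bottle is held upright above the tray, whose middle is near (320,160); the chamber is at right with the pointer at (530,210).

```bash

python3 -m inch '[{"offset":[0,0,40],"twist":[0,0,0],"jaw":0.4},{"offset":[0,0,80],"twist":[0,0,0],"jaw":0.4},{"offset":[0,0,120],"twist":[0,0,0],"jaw":0.4},{"offset":[0,0,150],"twist":[0,0,0],"jaw":0.4},{"offset":[0,0,164],"twist":[0,0,0],"jaw":0.4}]'
python3 -m inch '[{"offset":[0,0,2],"twist":[0,0,0],"jaw":0.4},{"offset":[0,0,4],"twist":[0,0,0],"jaw":0.4},{"offset":[0,0,6],"twist":[0,0,0],"jaw":0.4},{"offset":[0,0,7],"twist":[0,0,0],"jaw":0.4},{"offset":[0,0,7],"twist":[0,0,0],"jaw":0.4}]'
python3 -m inch '[{"offset":[0,0,0],"twist":[0,0,0],"jaw":0.4},{"offset":[0,0,0],"twist":[0,0,0],"jaw":0.4}]'
```

```text
clock: 8.0
position: [0.5807, 0.2025, 0.0841]
tcp_rot: [0.997, 0.075, -0.003, 0.0]
ft_force: [-0.2, 0.2, -1.6]
width: 0.0505
clock: 8.5
position: [0.5839, 0.2034, 0.0825]
tcp_rot: [0.997, 0.076, 0.001, -0.0]
ft_force: [-0.5, -1.0, -2.5]
width: 0.0502
clock: 8.7
position: [0.5833, 0.2033, 0.0816]
tcp_rot: [0.997, 0.076, 0.0, -0.0]
ft_force: [-1.3, 0.7, -2.3]
width: 0.0503
```

```bash

python3 -m inch '[{"offset":[0,0,0.8],"twist":[0,0,0],"jaw":0.4},{"offset":[0,0,1.6],"twist":[0,0,0],"jaw":0.4},{"offset":[0,0,1.6],"twist":[0,0,0],"jaw":0.4},{"offset":[0,0,1.6],"twist":[0,0,0],"jaw":0.4}]'
```

```text
clock: 9.1
position: [0.5839, 0.2034, 0.0806]
tcp_rot: [0.997, 0.076, 0.001, -0.0]
ft_force: [-0.5, 0.4, 3.2]
width: 0.0501
```

```bash

python3 -m inch '[{"offset":[0,0,0],"twist":[0,0,0],"jaw":0.65},{"offset":[0,0,0],"twist":[0,0,0],"jaw":0.8},{"offset":[0,0,0],"twist":[0,0,0],"jaw":1},{"offset":[0,0,0],"twist":[0,0,0],"jaw":1},{"offset":[0,0,0],"twist":[0,0,0],"jaw":1}]'
python3 -m inch '[{"offset":[0,0,0],"twist":[0,0,0],"jaw":1},{"offset":[0,0,0],"twist":[0,0,0],"jaw":1},{"offset":[0,0,-15],"twist":[0,0,0],"jaw":1},{"offset":[0,0,-45],"twist":[0,0,0],"jaw":1},{"offset":[0,0,-90],"twist":[0,0,0],"jaw":1}]'
python3 -m inch '[{"offset":[0,0,-45],"twist":[0,0,0],"jaw":1},{"offset":[0,0,-90],"twist":[0,0,0],"jaw":1},{"offset":[-1,20,-120],"twist":[0,0,0],"jaw":1},{"offset":[-3,65,-120],"twist":[0,0,0],"jaw":1},{"offset":[-5,110,-120],"twist":[0,0,0],"jaw":1}]'
python3 - <<'E'
from h import *
P={n:optics.camera(n) for n in("side","top")}; s=env.sense(); w=optics.camera("wrist")
cv2.imwrite("pics/d.png",np.hstack([cv2.resize(P["side"]["img"][130:330,240:440],(400,400)),cv2.resize(w["img"],(400,250)).repeat(1,0)[:250] if 0 else cv2.copyMakeBorder(cv2.resize(w["img"],(400,250)),75,75,0,0,0)]))
m=mark_of(w,"bottle"); print([(np.round(x["uv"]).tolist(),onz(w,x["uv"],.004,s).round(3).tolist()) for x in m])
for q in ["pointer_tip","lid_knob","lid_hinge"]:
    ms=[mark_of(p,q) for p in (P["side"],P["top"],w)]
    if all(ms): 
        rs=[ray(P["side"],ms[0][0]["uv"]),ray(P["top"],ms[1][0]["uv"]),ray(w,ms[2][0]["uv"],s)]
        print(q,[a[0]["uv"] for a in ms],tri(rs).round(4),tri(rs[:2]).round(4),tri(rs[::2]).round(4))
print(s["clock"],s["position"])
E
```

```text
clock: 9.6
position: [0.583, 0.2032, 0.0794]
tcp_rot: [0.997, 0.076, -0.0, 0.0]
ft_force: [0.5, -0.5, 0.7]
width: 0.0853
clock: 10.1
position: [0.5813, 0.2028, 0.1684]
tcp_rot: [0.997, 0.076, -0.003, 0.0]
ft_force: [0.2, 0.6, 0.3]
width: 0.0856
clock: 10.6
position: [0.5955, 0.0932, 0.2936]
tcp_rot: [0.997, 0.077, 0.003, 0.0]
ft_force: [0.4, 0.3, -0.8]
width: 0.0853
[([440.0, 49.0], [0.772, -0.055, 0.004]), ([343.0, 169.0], [0.584, 0.05, 0.004]), ([247.0, 155.0], [0.584, 0.199, 0.004])]
pointer_tip [[287.9, 211.5], [358.1, 232.1], [423.5, 268.1]] [ 0.4942 -0.0598  0.1237] [ 0.4929 -0.0596  0.1252] [ 0.4935 -0.0603  0.1235]
lid_knob [[302.9, 244.6], [405.5, 224.5], [507.3, 256.2]] [ 0.5223 -0.1747  0.1094] [ 0.5224 -0.1732  0.1071] [ 0.5252 -0.1755  0.1107]
lid_hinge [[374.6, 250.6], [395.5, 161.4], [511.7, 126.6]] [ 0.6833 -0.1518  0.0694] [ 0.6814 -0.1551  0.074 ] [ 0.6848 -0.1478  0.0693]
10.7 [0.59538323 0.08949    0.2915471 ]
```

View pics/d.png

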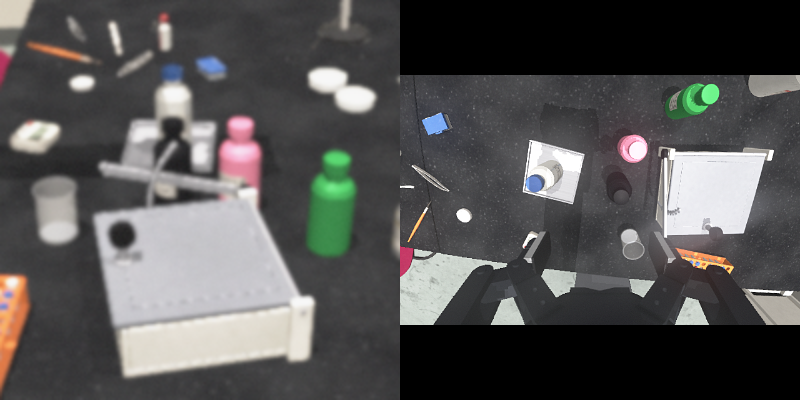

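Bottle stands on the tray (wrist view about (540,180) in the montage), lid shut, pointer up at the left (side crop (100,168) to (245,188)). Now fitting chamber pose and pointer angle together.

```bash
cat > fit.py <<'E'
from h import *
from scipy.optimize import least_squares
def world(q,pts): # q=x,y,yaw
    c,s_=np.cos(q[2]),np.sin(q[2]); pts=np.atleast_2d(pts); return np.c_[q[0]+c*pts[:,0]-s_*pts[:,1],q[1]+s_*pts[:,0]+c*pts[:,1],pts[:,2]]
def bar(th,r,h=0): return [.09-r*np.cos(th)+h*np.sin(th)*1,.118,.065+r*np.sin(th)+h*np.cos(th)]
if __name__=="__main__":
    V=[(optics.camera("side"),None),(optics.camera("top"),None)]; s=env.sense(); V.append((optics.camera("wrist"),s))
    obs=[]
    for i,(p,s) in enumerate(V):
        for n in("lid_knob","lid_hinge","pointer_tip","chamber"):
            m=mark_of(p,n)
            if m and m[0]["conf"]>.5: obs.append((i,n,np.array(m[0]["uv"])))
    tr=[(trace(p,"pointer") or [None])[0] for p,_ in V]; lines=[]
    for i,t in enumerate(tr):
        if t is None: continue
        n,l,st,ce=cv2.connectedComponentsWithStats(t["region"].astype(np.uint8)); k=1+np.argmax(st[1:,4])
        yx=np.argwhere(l==k)[:,::-1].astype(np.float32); f=cv2.fitLine(yx,cv2.DIST_HUBER,0,.01,.01).ravel(); pr=(yx-f[2:])@f[:2]
        print("line",i,t["conf"],len(yx),f.round(3),pr.min(),pr.max()); lines.append((i,f))
    def res(q):
        th=q[3]; r=[]
        L={"lid_knob":[-.075,0,.105],"lid_hinge":[.09,0,.065],"pointer_tip":bar(th,.186),"chamber":[0,0,0]}
        for i,n,uv in obs: r+=list((proj(V[i][0],world(q,L[n]),V[i][1])[0]-uv)/2)
        for i,f in lines:
            if i!=0: continue
            a=proj(V[i][0],world(q,[bar(th,.05),bar(th,.18)]),V[i][1]); r+=list(2*((a-f[2:])@np.array([-f[1],f[0]])))
        return r
    o=least_squares(res,[.597,-.163,.15,.33],loss="soft_l1"); print(o.x, np.degrees(o.x[2]),o.cost); 
    k=0
    for i,n,uv in obs: print(i,n,(2*np.array(res(o.x)[k:k+2])).round(1)); k+=2
    print("line res",res(o.x)[k:])
    q=o.x.copy()
    for i,f in lines[:1]: # slope-only angle
        g=[]
        for th in np.arange(.2,.65,.01):
            a=proj(V[i][0],world(q,[bar(th,.05),bar(th,.18)]),V[i][1]); d=a[1]-a[0]; g.append((abs(d@[-f[1],f[0]])/np.linalg.norm(d),th))
        print("slope-only",min(g))
    np.save("q.npy",o.x); print("knob",world(o.x,[-.075,0,.105]))
E
python3 fit.py
```

```text
line 0 0.82 220 [9.90000e-01 1.43000e-01 3.39468e+02 2.22087e+02] -21.688774 23.421707
line 1 0.75 165 [1.70000e-01 9.85000e-01 3.52193e+02 1.97350e+02] -34.902603 34.147606
line 2 0.79 1150 [ 2.00000e-03 -1.00000e+00  4.27924e+02  1.88836e+02] -72.163864 69.84282
[ 0.59509374 -0.16411514  0.1408728   0.28428828] 8.071416756867604 38.63761965914665
0 lid_knob [-0.5  3.2]
0 lid_hinge [-0.3  3.2]
0 pointer_tip [-0.8  1.7]
0 chamber [-0.2 -0.3]
1 lid_knob [ 0.7 -1.5]
1 lid_hinge [-2.9 -0.6]
1 pointer_tip [-36.4  35.2]
2 lid_knob [ 1.5 -1.5]
2 lid_hinge [-0.3  1.1]
2 pointer_tip [-1.3 -0.7]
2 chamber [ 1.8 -0.2]
line res [np.float64(0.3054011009553479), np.float64(-0.6352206101049529)]
slope-only (np.float64(0.004420752361640781), np.float64(0.2700000000000001))
knob [[ 0.5208367  -0.17464569  0.105     ]]
```

```bash
python3 -c "
from h import *
rel([.5215,-.175,.18],8.5)"
```

```text
offset [-112.9  254.6  109.6] twist [-0.    0.    0.17]
```

```bash

python3 -m inch '[{"offset":[-18,42,10],"twist":[0,0,0],"jaw":0.6},{"offset":[-36,84,20],"twist":[0,0,0],"jaw":0.6},{"offset":[-54,126,30],"twist":[0,0,0],"jaw":0.6},{"offset":[-72,168,40],"twist":[0,0,0],"jaw":0.6},{"offset":[-90,208,50],"twist":[0,0,0],"jaw":0.6}]'
python3 -m inch '[{"offset":[-15,30,25],"twist":[0,0,0],"jaw":0.6},{"offset":[-23,46,45],"twist":[0,0,0],"jaw":0.6},{"offset":[-23,46,60],"twist":[0,0,0],"jaw":0.6},{"offset":[-23,46,60],"twist":[0,0,0],"jaw":0.6}]'
python3 c.py w4.png;  python3 fit.py; python3 -c "
from h import *
rel([.5215,-.175,.098],8.4)"
```

```text
clock: 12.65
position: [0.5365, -0.1271, 0.2395]
tcp_rot: [0.997, 0.076, 0.0, 0.0]
ft_force: [0.9, 0.6, 0.5]
width: 0.0513
clock: 13.05
position: [0.5199, -0.1737, 0.1768]
tcp_rot: [0.997, 0.075, -0.002, -0.002]
ft_force: [-0.3, 0.2, -1.0]
width: 0.0515
13.05 [ 0.5199 -0.1737  0.1768] [-0.3  0.2 -1. ]
bottle [([137.0, 6.0], 0.85, [0.6521, -0.0113, 0.071]), ([128.0, 94.0], 0.74, [0.585, -0.0012, 0.071])]
lid_knob [([324.0, 206.0], 0.65, [0.5237, -0.1765, 0.105])]
lid_hinge [([318.0, 104.0], 0.42, [0.5994, -0.1603, 0.065])]
pointer_tip []
beaker [([188.0, 227.0], 0.97, [0.4301, -0.0201, 0.0])]
tray [([184.0, 226.0], 0.6, [0.4308, -0.0158, -0.0])]
offset [ 90.2 -14.6  34.8] twist [ 0.05 -0.08  0.12]
line 1 0.66 54 [1.78000e-01 9.84000e-01 3.55854e+02 2.18221e+02] -12.356112 11.972752
line 2 0.73 1965 [ 3.000e-03 -1.000e+00  1.691e+02  7.470e+01] -63.275925 74.73013
[ 0.59692942 -0.16369477  0.16191431  0.29171411] 9.277006377092363 4.817505331932519
0 lid_knob [-2.7  1.5]
0 lid_hinge [-3.5  0.2]
1 lid_knob [ 1.7 -1.1]
1 lid_hinge [-1.6 -1.9]
1 pointer_tip [ 0.7 -3.2]
2 lid_knob [-1.1 -1.3]
2 pointer_tip [ 0.3 -0.2]
2 chamber [0.2 2.1]
line res []
slope-only (np.float64(0.0003854754926420362), np.float64(0.3000000000000001))
knob [[ 0.52291038 -0.17578535  0.105     ]]
offset [ 0.1  0.6 81.6] twist [ 0.   -0.    0.26]
```

View pics/w4.png

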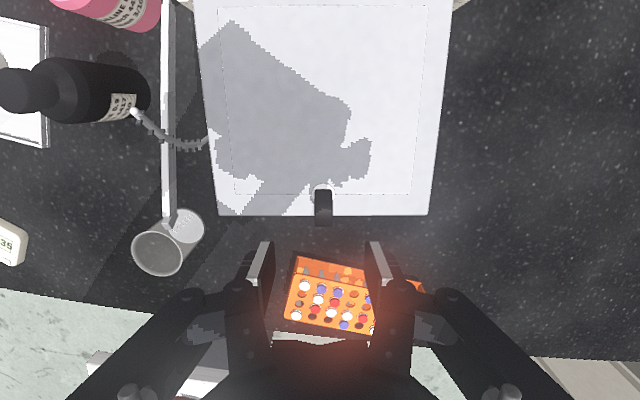

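Knob at (323,206) lies midway between the jaws; the pointer runs (170,10)–(170,220). Going down on the knob.

```bash

python3 -m inch '[{"offset":[1,1,25],"twist":[0,0,0],"jaw":0.6},{"offset":[1,1,50],"twist":[0,0,0],"jaw":0.6},{"offset":[1,1,70],"twist":[0,0,0],"jaw":0.6},{"offset":[1,1,80],"twist":[0,0,0],"jaw":0.6},{"offset":[1,1,82],"twist":[0,0,0],"jaw":0.6}]' 80
python3 -m inch '[{"offset":[0,0,0],"twist":[0,0,0],"jaw":0.3},{"offset":[0,0,0],"twist":[0,0,0],"jaw":0},{"offset":[0,0,0],"twist":[0,0,0],"jaw":0},{"offset":[0,0,0],"twist":[0,0,0],"jaw":0},{"offset":[0,0,0],"twist":[0,0,0],"jaw":0}]'
python3 c.py w5.png
```

```text
clock: 14.85
position: [0.5216, -0.1748, 0.0962]
tcp_rot: [0.997, 0.076, -0.001, -0.001]
ft_force: [0.7, -0.7, 0.0]
width: 0.0513
clock: 15.35
position: [0.5234, -0.1759, 0.0992]
tcp_rot: [0.997, 0.076, 0.001, 0.001]
ft_force: [-1.3, -1.9, 4.8]
width: 0.0125
15.35 [ 0.5234 -0.1759  0.0992] [-1.3 -1.9  4.8]
bottle [([67.0, 99.0], 0.58, [0.5875, -0.0184, 0.071])]
lid_knob [([318.0, 264.0], 0.9, [0.5238, -0.1749, 0.105])]
lid_hinge []
pointer_tip [([92.0, 302.0], 0.84, [0.4965, -0.0644, 0.125])]
beaker [([147.0, 262.0], 0.6, [0.4327, -0.0167, -0.0])]
tray [([93.0, 302.0], 0.55, [0.3715, 0.0464, 0.0])]
offset [ 89.3 -16.6 -46.8] twist [ 0.11 -0.11  0.07]
```

View pics/w5.png

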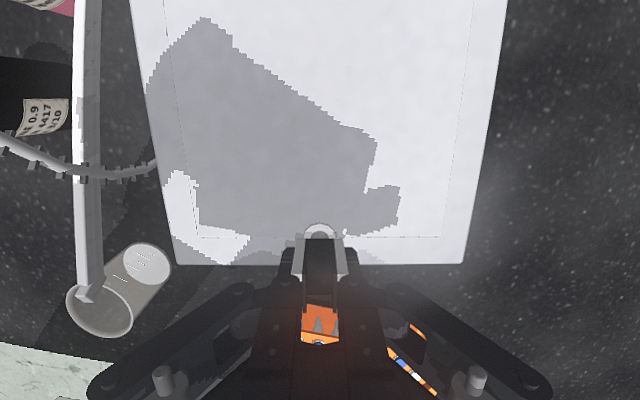

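The pads have the knob (318,264), width 12.5 mm; pointer tip at (88,295) is clear. Lifting along the lid's arc to about 0.31 rad.

```bash

python3 -m inch '[{"offset":[2.4,0,-10.2],"twist":[0,-3.55,0],"jaw":0},{"offset":[5.4,0,-20.1],"twist":[0,-7.1,0],"jaw":0},{"offset":[8.9,0,-29.9],"twist":[0,-10.66,0],"jaw":0},{"offset":[13.1,0,-39.5],"twist":[0,-14.2,0],"jaw":0},{"offset":[18,0,-48.8],"twist":[0,-17.76,0],"jaw":0}]'
python3 -m inch '[{"offset":[0,0,0],"twist":[0,0,0],"jaw":0},{"offset":[0,0,0],"twist":[0,0,0],"jaw":0},{"offset":[0,0,0],"twist":[0,0,0],"jaw":0}]'
cat > e.py <<'E'
from h import *
import sys
s=env.sense(); w=optics.camera("wrist"); p=optics.camera("side"); t=optics.camera("top")
A=cv2.resize(p["img"][190:290,265:390],(700,560),interpolation=cv2.INTER_CUBIC); cv2.imwrite("pics/"+sys.argv[1],A)
cv2.imwrite("pics/w_"+sys.argv[1],w["img"])
z=R.from_quat(s["tcp_rot"]).as_matrix()[:,2]; print("tilt",np.arccos(-z[2]),s["position"],s["ft_force"].round(1),s["width"],s["clock"])
for q in("lid_knob","pointer_tip","lid_hinge"):
    print(q,[[(np.round(x["uv"],1).tolist(),round(x["conf"],2)) for x in mark_of(c,q)[:2]] for c in(w,p,t)])
E
python3 e.py s1.png
```

```text
clock: 16.25
position: [0.5407, -0.1731, 0.1466]
tcp_rot: [0.985, 0.075, -0.154, 0.013]
ft_force: [-0.2, -3.4, -0.6]
width: 0.0123
clock: 16.55
position: [0.5404, -0.1732, 0.146]
tcp_rot: [0.985, 0.075, -0.153, 0.012]
ft_force: [0.1, -3.8, -0.3]
width: 0.0127
tilt 0.3082863243655375 [ 0.54035211 -0.17320244  0.14603486] [ 0.1 -3.8 -0.3] 0.01271785022434441 16.55
lid_knob [[([319.9, 267.9], 0.79), ([173.3, 207.6], 0.23)], [([311.1, 226.3], 0.86)], []]
pointer_tip [[([152.3, 257.9], 0.75)], [([288.4, 215.2], 0.55)], [([354.8, 235.0], 0.49)]]
lid_hinge [[([174.9, 207.5], 0.27)], [([375.2, 250.0], 0.7)], [([394.3, 159.4], 0.66)]]
```

View pics/s1.png

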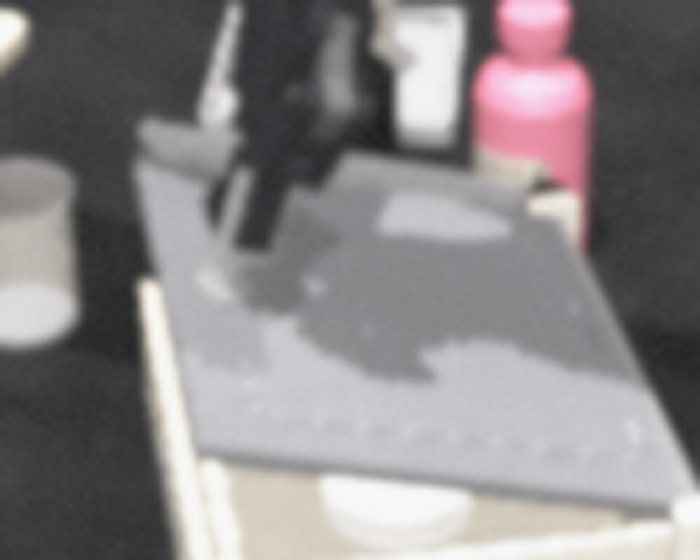

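View pics/w_s1.png

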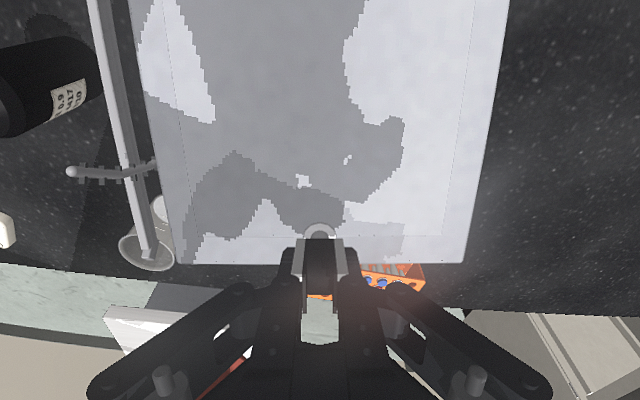

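```bash
python3 - <<'E'
from h import *
w=optics.camera("wrist"); s1=env.sense()
q=[.997,.0755,0,0]; S=lambda p,q=q:dict(position=np.array(p),tcp_rot=np.array(q))
w1=S([.615,-.1624,.2977],[.998,.07,0,0]);w3=S([.5833,.2023,.2525]);d=S([.5954,.0895,.2915],[.997,.0765,.001,0]);w5=S([.5234,-.1759,.0992]);w4=S([.5199,-.1737,.1768],[.997,.075,-.002,-.002])
T=[(w1,(228,257)),(w3,(524,288)),(d,(423.5,268.1)),(w5,(92,302)),(s1,(152.3,257.9))]
Kn=[(w1,(319,243)),(w3,(606,274)),(d,(507.3,256.2)),(w4,(324,206)),(w5,(318,264))]
for n,L in(("tip",T),("knob",Kn)):
    X=tri([ray(w,uv,s) for s,uv in L]); print(n,X.round(4),[(proj(w,X,s)[0]-uv).round(1).tolist() for s,uv in L])
    for k in range(len(L)):
        print("   drop",k,tri([ray(w,uv,s) for j,(s,uv) in enumerate(L) if j!=k]).round(4))
E
```

```text
tip [ 0.4942 -0.0609  0.1207] [[0.5, -1.7], [1.6, 1.8], [-1.2, 1.6], [0.6, -3.1], [0.2, -0.6]]
   drop 0 [ 0.4947 -0.061   0.1204]
   drop 1 [ 0.4949 -0.0616  0.1222]
   drop 2 [ 0.4929 -0.0602  0.12  ]
   drop 3 [ 0.4945 -0.0608  0.1204]
   drop 4 [ 0.4942 -0.0609  0.1205]
knob [ 0.5234 -0.1754  0.1081] [[0.5, -1.1], [1.3, -1.4], [-1.4, -0.5], [-1.2, 2.0], [0.9, 4.4]]
   drop 0 [ 0.5236 -0.1757  0.1076]
   drop 1 [ 0.5252 -0.1751  0.1104]
   drop 2 [ 0.5228 -0.1754  0.1067]
   drop 3 [ 0.5231 -0.1752  0.1083]
   drop 4 [ 0.523  -0.1757  0.1084]
```

```bash
python3 - <<'E'
from h import *
from fit import world
p=optics.camera("side"); q=[.597,-.164,.15]
m=mark_of(p,"lid_knob")[0]["uv"]; K0=[np.array([.0,0]),]
f=lambda th: proj(p,world(q,[.09-.165*np.cos(th)+.04*np.sin(th),0,.065+.165*np.sin(th)+.04*np.cos(th)]))[0]
print("meas shift",np.array(m)-[301.5,244.8])
for th in(.24,.27,.3,.33,.36): print(th,(f(th)-f(0)).round(1))
w=optics.camera("top"); b=mark_of(w,"bottle"); print([onz(w,x["uv"],.004).round(3) for x in b])
for n,ref in(("beaker",(.433,-.018)),("timer",(.369,.235)),("rack",(.364,-.244))):
    x=mark_of(w,n); print(n,[onz(w,y["uv"],0).round(3) for y in x[:1]],ref)
s=env.sense(); print(s["position"],s["ft_force"],s["width"],s["clock"],s["joint_vel"].round(4))
E
```

```text
meas shift [  8.8 -22.4]
0.24 [  6.  -15.9]
0.27 [  7.  -17.9]
0.3 [  8.2 -19.8]
0.33 [  9.4 -21.7]
0.36 [ 10.6 -23.6]
[array([0.578, 0.041, 0.004]), array([0.588, 0.2  , 0.004]), array([0.668, 0.03 , 0.004]), array([ 0.77 , -0.063,  0.004])]
beaker [array([ 0.435, -0.018,  0.   ])] (0.433, -0.018)
timer [array([0.366, 0.233, 0.   ])] (0.369, 0.235)
rack [array([ 0.364, -0.246,  0.   ])] (0.364, -0.244)
[ 0.54044657 -0.17316908  0.14619844] [ 0.53014025 -5.78930992 -0.55508027] 0.012632047961570721 17.55 [ 0.0006  0.0006  0.0003 -0.0002 -0.0002  0.0009]
```

```bash
python3 -c "
from h import *
print(env.sign_off())"
```

```text
the job is handed in; nothing more can be done
None
```

I stood the bottle on the drip tray with the lid shut, then lifted the lid by its knob to about 0.31 rad. I handed the job in at 17.6 s with the gripper still holding the knob at 80 N.

**Last checks**
- **Bottle:** the top camera puts it at about (0.588, 0.200), within roughly 5 mm of the tray's middle. It looked upright in the pictures after release.
- **Bystanders:** beaker, timer and rack were all within about 3 mm of where they started. Only the beaker, the timer and the rack were checked this way. I did not re-measure the pointer tip on its own after the lift, but the wrist view during the lift showed it clear of the lid, and its mark there matched the earlier ones.
- **Lid angle:** the tool turned 0.308 rad and the lid sat the same way in the wrist camera before and after the lift, so it turned with the tool.
- **Pointer angle:** views from several wrist positions give 0.30–0.32 rad, so the difference should be well inside the allowed 0.07.

**Readings that disagreed**
- **Side camera:** it put the lid at 0.32–0.34 rad and the pointer at 0.27–0.30. That is within its few pixels of error, but it is the widest gap I saw.
- **Wrist force:** it showed almost no vertical pull (about −0.5 N) and about −6 N sideways, where I expected 4–6 N downward from the spring. I think the grip is carrying the spring as a moment, but I did not confirm that.

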